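# Hang the stop gate of the roller track

## Robot

A 6-joint arm with a two-finger parallel gripper is mounted at the origin on the work surface. World frame = base frame: x ahead of the robot, y to its left, z up, the work surface at z = 0. Lengths are in m, angles in rad, forces in N, time in s.
With the tool pointing down it reaches from about 0.425 to 0.925 m from the base axis. Payload 12.5 kg.
Tool frame: the origin (TCP) lies midway between the tips of the shut fingers; the grasp point (between the pads) lies 19 mm behind it (ctrl.grip_point_offset is the distance from the TCP to the grasp point, in m); z points along the fingers, y is the line along which they close (so a half turn about z gives the same grasp; the last joint's range is limited). The gripper opens to 85 mm and grips with 20 to 120 N. Pads are 22 mm wide; open, the fingers measure 114 mm over their backs; the gripper's body (76 mm by 85 mm) begins 54 mm behind the grasp point. The pads swing forward as they close: fully open they stand 13 mm farther back than shut.
Start: joints at [1.124, 0.491, 1.559, -0, 1.092, -0.106], TCP at [0.209, 0.589, 0.231] pointing down, gripper open.
Joint ranges: [-3.1, 3.1], [-0.84, 2.19], [0.05, 2.79], [-1.13, 4.28], [0.06, 2.93], [-2.69, 2.69]. Speed limits (rad/s): [2.22, 2.22, 2.79, 3.14, 3.14, 3.14].

## Interface

Orientations are given as a unit quaternion [x, y, z, w].
In Python, from plant import ctrl, grab_frame, finish_job gives the robot as it stands.
- The arm moves only by the tool play_rows, never from a script. Its argument "moves" is text: rows parted by semicolons, each of 4 numbers parted by spaces: the shift along the tool's x, y, z scaled (see below), then the turn about the tool's z scaled (see below). In form: x y z yaw; .... A call has 1 to 8 rows; each row is the pose to reach, as a shift and turn from the pose commanded when the call began, along the tool's axes at that moment; what a row does not reach only later rows make up. The controller multiplies each number of a shift by 0.3 m and each number of a turn by 45 degrees. A row lasts 1/12 s, in which the tool goes at most 41.7 mm and 7.16 degrees, less where a joint would pass 70% of its speed; a pose out of reach is approached as far as the arm can. A call with a number of a shift or a turn outside -1 to 1 is refused whole. A call with a gripper value outside its range is refused whole. "hand" is the gripper command: -1 is fully open, 1 is shut, values between are in proportion, set as the call begins (left out, the last holds). The fingers move at their own pace and stop on an object; "grip_force" is the grip in N (left out, the last holds). Time passes only in rows, so rows that repeat a pose let the fingers close. It gives the time, the measured TCP pose, the force and the opening at its end, in the units of the state.
- ctrl.observe(): the state, without advancing time (a new reading comes with each control period).
- grab_frame(name): name is "scene" or "top" or "wrist"; returns a dict with "frame" (384x512x3 uint8, blue, green, red), "K" (3x3 intrinsics, pixels), "R" (3x3) and "t" (3): a world point X has camera coordinates R X + t. Camera axes: x right, y down, z forward; pixel columns grow to the right and rows downward; lengths in m; the calibration is good to about 2 mm. A picture is of the moment at which its call begins. There is no depth.
- finish_job(): hands the job in, once; it reports no verdict.
The state is a dict: "t": time; "joint_positions": joint angles; "qvel": joint speeds; "effort": joint torques, N m; "ee_pos": TCP position; "ee_rot": TCP orientation; "force": force on the tool from outside, world axes, zero at the start; "wrist_torque": the same for the moment, N m; "gripper_width": finger opening in m.
Only numpy, scipy, OpenCV 4.12 (cv2) and the standard library are available. Lean on these libraries where they do the work, as an engineer would, in place of code of your own. Each camera call takes 0.05 s, during which the arm holds its last target. There are 200 camera calls.

## Task

Hang the small stop gate at the end of the roller track on its post. Take the headed hinge pin out of the grey bin, stand it tip down in the gate's knuckle and let go of it; then take it afresh, feel for the bore of the post's knuckle hidden underneath, and push the pin fully home through both knuckles, so that its head sits on the gate's knuckle, and leave it there. Leave the scanner, the tape roll and the small carton where they are.

Things in the scene. Friction and masses are not known exactly. Their poses are not given: they have to be found in the camera images.
- pin: The loose steel hinge pin, about 0.23 kg, 147 mm long: round shank 14 mm in diameter, 125 mm long, its last 4 mm tapering to 10 mm at the tip, then a cylindrical head 24 mm in diameter, 22 mm tall. Origin: on the axis at the tip; z runs from tip to head. At the start it leans in the bin at about 42 degrees above level.
- pin_seat (a point): Centre of the flat underside of the pin's head, on the axis, 125 mm from the tip.
- gate_mouth (a point): Centre of the upper mouth of the gate's knuckle, 150 mm above the bench; z is up along the bore. The knuckle is an upright tube, outside diameter 31 mm, 45 mm tall (105 to 150 mm above the bench), bore 16.5 mm right through, mouth chamfered 2 mm. Bores and pin are lightly greased; the pin's play lets it lean up to about 4 degrees in one knuckle.
- gate: The loose gate, 0.9 kg, a steel tube frame standing on a flat foot (runners 200 mm long, nylon pads). Origin: on its knuckle's axis at bench height; from there the leaf runs 190 mm along its -y, 24 mm thick, top rail 138 mm high. About 3 N slide or turn it on the bench, by a pin standing in its knuckle too. At the start its knuckle is 5 to 11 mm to -x of the post's centre plane x = 0.
- post: The fixed grey post, 60 x 60 mm, 148 mm high. Origin: centre of its foot on the bench. On its +x side begins the roller track, 100 mm high, with a carton on it up to 200 mm above the bench, 200 mm or more from the post's x = 0. The eye bolt sticks out of its -y face.
- bolt_root (a point): Point on the post's -y face, 78 mm above the bench, where the adjustable eye bolt leaves it along the post's -y. The eye is the post's knuckle: an upright tube, outside diameter 31 mm, 53 to 103 mm above the bench, bore 16.5 mm right through, no chamfer, hidden under the gate's. Its axis is 44 to 60 mm out from this point (not known closer), within 1.5 mm sideways.
- bin: The fixed open grey plastic bin, 90 (x) x 158 (y) x 69 mm (height), walls and floor 4 mm. Origin: centre of its underside. The pin leans in it parallel to the bin's x axis, within 12 mm of the bin's middle: tip on the floor at the foot of the -x wall, shank on the +x rim, head out beyond that rim.
- scanner: Hand-held barcode scanner lying on the bench, 190 x 66 x 50 mm, to be left alone. Origin: under its middle.
- tape: Roll of brown packing tape lying flat, 100 mm in diameter, 48 mm tall, to be left alone. Origin: centre of its underside.
- carton: Small closed carton on the bench, 120 x 100 x 70 mm, to be left alone. Origin: centre of its underside.

How it is judged:
By the outcome, as a careful person would: the job done as asked, in the order asked, and still so for the second after the job is handed in, with the robot touching nothing.
It also fails if it takes over 67 s, if anything falls off the work surface, if the arm or the gripper's body presses on something with over 40 N, if the wrist force passes 120 N, or if a joint passes its speed limit or range.

## Working session

There is one attempt and no reset: what is moved stays moved. The work goes in short steps, Python scripts to look and compute and a tool call to move; the robot and the scene stay as the last step left them, time stands still between calls to the robot, and variables do not carry over. Pictures are saved under pics/ and viewed, on a budget of 10 in all, crops included, one or two more only if the job needs it, and the job is handed in when it is done.

Besides the shell and the picture viewer there is one more tool, called after "Call:" in YAML: its name, and indented under it one key for each argument. play_rows: Moves the arm, as the interface text tells. Its arguments: {"type":"object","properties":{"moves":{"type":"string"},"hand":{"type":"number"},"grip_force":{"type":"number"}},"required":["moves"]}

```bash
ls; mkdir -p pics
cat > h.py <<'E'
import numpy as np, cv2
from scipy.spatial.transform import Rotation as Ro
from plant import ctrl, grab_frame, finish_job
def shot(n,f):
    d=grab_frame(n); cv2.imwrite('pics/'+f,d['frame']); np.savez('pics/'+f[:-4]+'.npz',K=d['K'],R=d['R'],t=d['t']); return d
def onplane(d,u,v,z):
    r=d['R'].T@np.linalg.solve(d['K'],[u,v,1.]); c=-d['R'].T@d['t']; return c+r*(z-c[2])/r[2]
def proj(d,X):
    p=d['K']@(d['R']@np.array(X)+d['t']); return p[:2]/p[2]
def cam(f): return np.load('pics/'+f+'.npz')
E
python3 - <<'E'
from h import *
s=ctrl.observe(); print(s, ctrl.grip_point_offset)
for n in ['scene','top']:
    d=shot(n,n+'1.png'); print(n,-d['R'].T@d['t'],d['K'][0,0], d['R'].round(2).tolist())
a=cv2.imread('pics/top1.png'); b=cv2.imread('pics/scene1.png')
cv2.imwrite('pics/v1.png',cv2.resize(a,(800,600),interpolation=cv2.INTER_CUBIC)); cv2.imwrite('pics/v2.png',cv2.resize(b,(800,600),interpolation=cv2.INTER_CUBIC))
E
```

```text
pics
{'t': 0.0, 'joint_positions': array([ 1.12437156e+00,  4.91552165e-01,  1.55949771e+00, -4.15189800e-06,
        1.09170826e+00, -1.05615285e-01]), 'qvel': array([ 0.00094168, -0.0005162 ,  0.00058161, -0.000869  ,  0.00095346,
        0.00144679]), 'effort': array([-2.10434162e-03, -6.18457389e+01, -2.61583740e+01, -2.65638364e-04,
        4.11377259e-03, -6.86583189e-05]), 'ee_pos': array([0.20878575, 0.588829  , 0.23071572]), 'ee_rot': array([ 1.69580267e-01,  9.85516207e-01, -5.61184404e-04, -1.57041446e-04]), 'force': array([-0.32327518,  0.29735876,  0.61641713]), 'wrist_torque': array([-0.01267601, -0.00025604, -0.00229353]), 'gripper_width': 0.08542807596017975} 0.0187
scene [ 1.29352323 -0.04407633  1.16773583] 391.7644490461125 [[0.04, 1.0, 0.01], [0.82, -0.03, -0.57], [-0.57, 0.03, -0.82]]
top [ 0.31055968 -0.02668779  1.24568209] 421.28259635397677 [[0.01, -1.0, 0.0], [-0.98, -0.01, -0.19], [0.19, -0.0, -0.98]]
```

View pics/v1.png

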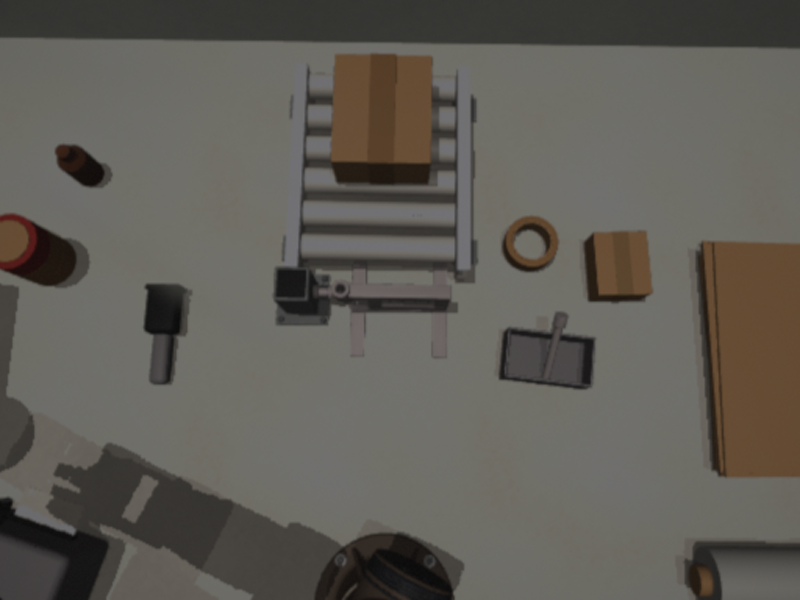

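View pics/v2.png

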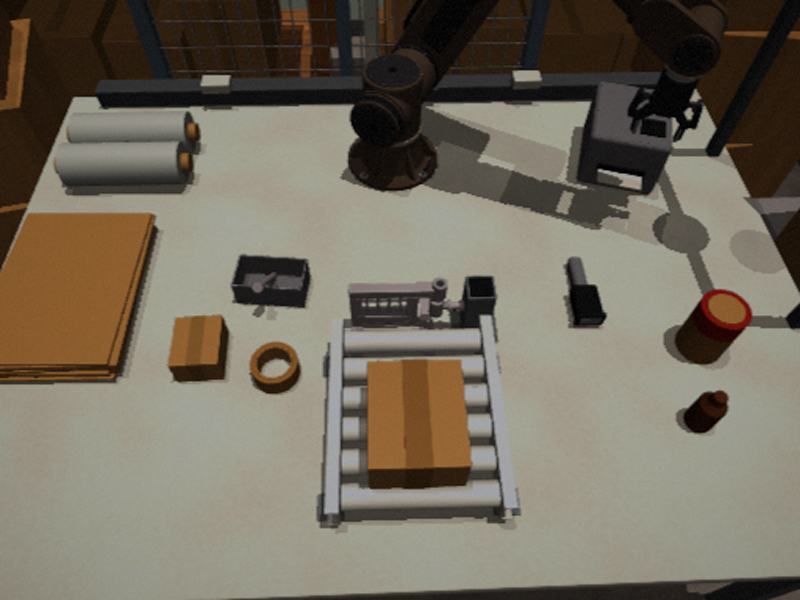

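The top view shows the post top at (292,284) (in 800 px scale), gate mouth ≈(340,289), bin centre ≈(548,358) and pin head ≈(560,320). The scene view agrees, with the gate at (400,305), knuckle (440,288) and bin (270,280).

Run:
```python
from h import *
d=cam('top1'); k=512/800
def P(u,v,z): return onplane(d,u*k,v*k,z).round(4)
print('post',[P(*p,.148) for p in [(276,268),(310,268),(308,300),(276,300),(292,284)]])
print('gate',P(340,289,.15),'railend',P(450,291,.138))
print('bin rim',[P(*p,.069) for p in [(506,328),(595,337),(592,388),(501,380)]])
h=.0; print('head',P(560,320,.105), 'tip',P(546,378,.01))
d2=cam('scene1')
print('scene gate',onplane(d2,440*k,285*k,.15), 'head',onplane(d2,268*k,280*k,.1))
a=cv2.imread('pics/top1.png')
A=cv2.resize(a[165:215,170:300],None,fx=6,fy=6,interpolation=cv2.INTER_CUBIC)
B=cv2.resize(a[190:255,310:390],None,fx=4.5,fy=4.5,interpolation=cv2.INTER_CUBIC)
C=np.zeros((600,790,3),np.uint8);C[:300,:780]=A;C[300:592,:360]=B
cc=cv2.imread('pics/scene1.png')[155:205,140:210];D=cv2.resize(cc,None,fx=5.5,fy=5.5,interpolation=cv2.INTER_CUBIC);C[300:300+D.shape[0],380:380+D.shape[1]]=D
cv2.imwrite('pics/v3.png',cv2.convertScaleAbs(C,alpha=1.6))
```

```text
post [array([0.5741, 0.1913, 0.148 ]), array([0.5749, 0.1331, 0.148 ]), array([0.5191, 0.1343, 0.148 ]), array([0.5183, 0.1885, 0.148 ]), array([0.5465, 0.1627, 0.148 ])]
gate [0.5385 0.0804 0.15  ] railend [ 0.5402 -0.1075  0.138 ]
bin rim [array([ 0.4876, -0.2137,  0.069 ]), array([ 0.4734, -0.374 ,  0.069 ]), array([ 0.382 , -0.3649,  0.069 ]), array([ 0.394 , -0.2033,  0.069 ])]
head [ 0.4977 -0.3031  0.105 ] tip [ 0.403  -0.2964  0.01  ]
scene gate [0.54930747 0.08120148 0.15      ] head [ 0.48729661 -0.2851239   0.1       ]
```

View pics/v3.png

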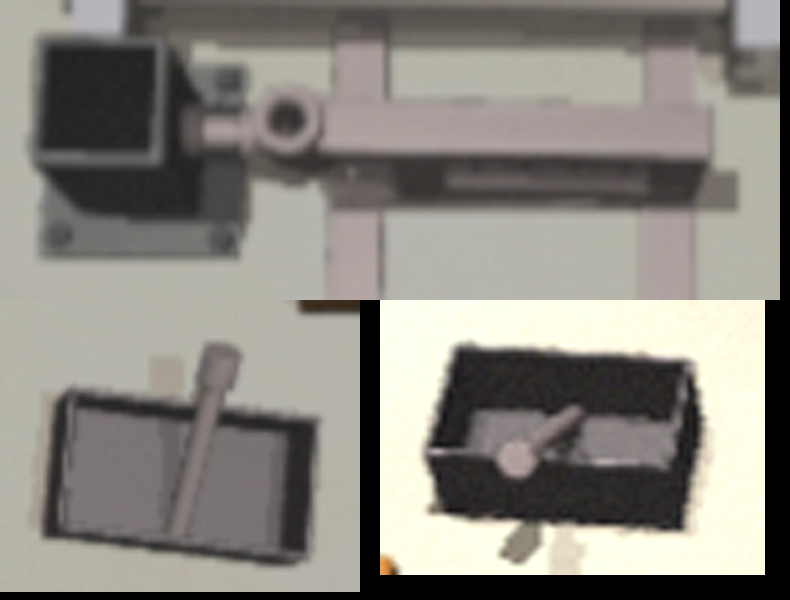

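The close-ups show the pin crossing the +x rim with its head beyond it, and the gate mouth centred at crop (288,117). Next I'll fit the bin and pin poses and compute the approach.

```bash
cat >> h.py <<'E'
def to(X,ydir=None,s=None):
    "print rows numbers (x y z yaw units) to bring TCP to X, tool y axis to world angle ydir (deg, mod 180)"
    s=s or ctrl.observe(); R=Ro.from_quat(s['ee_rot']).as_matrix()
    m=R.T@(np.array(X)-s['ee_pos'])/.3; dy=0
    if ydir is not None:
        a=np.degrees(np.arctan2(R[1,1],R[0,1])); dy=-((ydir-a+90)%180-90)/45
    print('to',np.round(X,4),'->',m.round(3),'yaw',round(dy,3)); return m
E
python3 - <<'E'
from h import *
from scipy.optimize import least_squares
T=cam('top1');S=cam('scene1')
k=.64
rim=np.array([(506,328),(595,337),(592,388),(501,380)])*k
def pin(p,s):  # p: tip x,y,yaw
    c,sn=np.cos(p[2]),np.sin(p[2]); h=np.cos(np.radians(42))*s
    return [p[0]+c*h,p[1]+sn*h,.0077+s*np.sin(np.radians(42))]
def f(p): return np.r_[proj(T,pin(p,.136))-[358.9,204.9],proj(T,pin(p,.004))-[349.6,241.1],proj(S,pin(p,.147))-[165.1,183.7]]
r=least_squares(f,[.40,-.296,-.08]);print('pin',r.x,np.degrees(r.x[2]),f(r.x).round(1))
def b(p):
    c,s=np.cos(p[2]),np.sin(p[2]);o=[]
    for (x,y),q in zip([(.045,.079),(.045,-.079),(-.045,-.079),(-.045,.079)],rim): o+=list(proj(T,[p[0]+c*x-s*y,p[1]+s*x+c*y,.069])-q)
    return np.array(o)
rb=least_squares(b,[.434,-.289,-.09]);print('bin',rb.x,b(rb.x).round(1))
c,s=np.cos(rb.x[2]),np.sin(rb.x[2]); v=np.array(pin(r.x,0))[:2]-rb.x[:2]; print('tip in bin',c*v[0]+s*v[1],-s*v[0]+c*v[1],'expect -.0377')
G=(onplane(T,170+288/6,165+117/6,.15));print('gate',G)
to([.45,-.29,.25],85)
E
```

```text
pin [ 0.4001361  -0.29647471 -0.08349451] -4.783882936093771 [-0.4 -0.9 -0.   0.8 -0.6 -0.2]
bin [ 0.43419924 -0.28895782 -0.08735509] [ 0.2  0.6 -0.8  0.4 -0.4 -0.2  1.1 -0.8]
tip in bin -0.03327745498390396 -0.01046003674716897 expect -.0377
gate [0.53977367 0.07938884 0.15      ]
to [ 0.45 -0.29  0.25] -> [-1.737 -2.492 -0.062] yaw -0.323
```

Call:
play_rows:
  moves: "-0.967 -0.326 -0.16 -0.323;-0.967 -0.326 -0.16 -0.323;-0.967 -0.326 -0.16 -0.323;-0.967 -0.326 -0.16 -0.323;-0.967 -0.326 -0.16 -0.323;-0.967 -0.326 -0.16 -0.323;-0.967 -0.326 -0.16 -0.323;-0.967 -0.326 -0.16 -0.323"
  hand: -1

```text
t: 0.77
ee_pos: [0.4525, 0.3973, 0.2798]
ee_rot: [0.045, 0.999, -0.0, 0.0]
force: [-0.1, 0.1, 0.5]
gripper_width: 0.0854
```

Call:
play_rows:
  moves: "-0.25 -0.915 0 0;-0.25 -0.915 0 0;-0.25 -0.915 0 0;-0.25 -0.915 0 0;-0.25 -0.915 0 0;-0.25 -0.915 0 0;-0.25 -0.915 0 0;-0.25 -0.915 0 0"

```text
t: 1.43
ee_pos: [0.5012, 0.1152, 0.2791]
ee_rot: [0.046, 0.999, -0.0, -0.0]
force: [0.1, -0.0, -0.4]
gripper_width: 0.0854
```

Call:
play_rows:
  moves: "-0.08 -0.93 0 0;-0.08 -0.93 0 0;-0.08 -0.93 0 0;-0.08 -0.93 0 0;-0.08 -0.93 0 0;-0.08 -0.93 0 0;-0.08 -0.93 0 0;-0.08 -0.93 0 0"

```text
t: 2.1
ee_pos: [0.5001, -0.1643, 0.2788]
ee_rot: [0.045, 0.999, -0.0, -0.0]
force: [-0.6, -0.1, 0.4]
gripper_width: 0.0852
```

Run:
```python
from h import *
to([.5005,-.3052,.279],85);to([.5005,-.3052,.080],85)
```

```text
to [ 0.5005 -0.3052  0.279 ] -> [-0.044 -0.468 -0.   ] yaw -0.005
to [ 0.5005 -0.3052  0.08  ] -> [-0.044 -0.467  0.663] yaw -0.005
```

Call:
play_rows:
  moves: "-0.044 -0.468 0.2 0;-0.044 -0.468 0.2 0;-0.044 -0.468 0.2 0;-0.044 -0.468 0.2 0;-0.044 -0.468 0.35 0;-0.044 -0.468 0.35 0;-0.044 -0.468 0.35 0;-0.044 -0.468 0.35 0"

```text
t: 2.77
ee_pos: [0.5016, -0.3002, 0.1753]
ee_rot: [0.043, 0.999, 0.0, 0.0]
force: [0.0, 0.3, 0.5]
gripper_width: 0.0855
```

Run:
```python
from h import *
d=shot('wrist','w1.png')
cv2.imwrite('pics/w1b.png',cv2.convertScaleAbs(d['frame'],alpha=1.5))
for s in (0,.125,.147): 
  h=.743*s; print(s,proj(d,[.3983+h*.996,-.2965-h*.085,.0077+s*.669]))
to([.5005,-.3052,.080],85)
```

```text
0 [254.79458319  55.88773056]
0.125 [254.28784159 178.23526772]
0.147 [254.17510162 205.45517061]
to [ 0.5005 -0.3052  0.08  ] -> [ 0.004 -0.016  0.32 ] yaw 0.002
```

View pics/w1b.png

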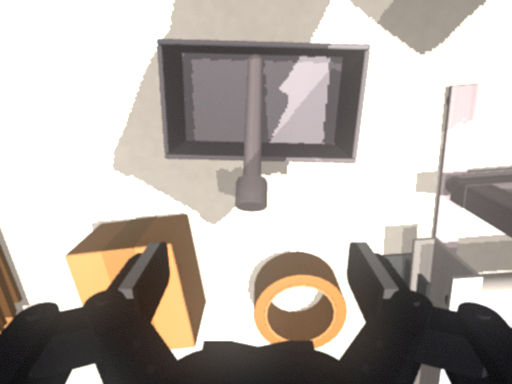

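The wrist view shows the pin from (255,58) to a head end at ≈(252,207), within 2–3 px of the predicted (254,205). So the estimate holds; I'll descend and grip lightly.

Call:
play_rows:
  moves: "0.004 -0.016 0.15 0;0.004 -0.016 0.28 0;0.004 -0.016 0.32 0;0.004 -0.016 0.32 0;0.004 -0.016 0.32 0"

```text
t: 3.23
ee_pos: [0.5003, -0.3056, 0.0798]
ee_rot: [0.043, 0.999, -0.0, 0.001]
force: [0.6, -0.3, 0.5]
gripper_width: 0.0855
```

Call:
play_rows:
  moves: "0 0 0 0;0 0 0 0;0 0 0 0;0 0 0 0;0 0 0 0;0 0 0 0;0 0 0 0;0 0 0 0"
  hand: 1
  grip_force: 20

```text
t: 3.9
ee_pos: [0.4996, -0.306, 0.0785]
ee_rot: [0.044, 0.999, -0.0, 0.0]
force: [-0.3, -0.8, 3.8]
gripper_width: 0.0232
```

Call:
play_rows:
  moves: "0.022 -0.022 0 0;0.044 -0.044 0 0;0.044 0 -0.044 0"
  hand: 2

```text
out of range
```

Call:
play_rows:
  moves: "0.022 0 -0.023 0;0.044 0 -0.045 0;0.075 0 -0.068 0;0.108 0 -0.09 0;0.142 0 -0.107 0;0.177 0 -0.122 0;0.213 0 -0.133 0;0.25 0 -0.141 0"

```text
t: 4.57
ee_pos: [0.4235, -0.2992, 0.121]
ee_rot: [0.044, 0.999, -0.0, 0.0]
force: [1.4, -0.4, -1.7]
gripper_width: 0.0233
```

Call:
play_rows:
  moves: "0.02 0 -0.003 0;0.04 0 -0.004 0;0.06 0 -0.005 0;0.077 0 -0.005 0;0.077 0 -0.005 0;0.077 0 -0.005 0"

```text
t: 5.07
ee_pos: [0.4015, -0.2972, 0.1219]
ee_rot: [0.044, 0.999, 0.0, -0.0]
force: [0.6, -0.5, -2.6]
gripper_width: 0.0236
```

Run:
```python
from h import *
s=ctrl.observe();print(s['force'],s['wrist_torque'],s['gripper_width'])
d=shot('scene','s2.png');e=shot('top','t2.png')
p=s['ee_pos'];u,v=proj(d,p).astype(int);a,b=proj(e,p).astype(int);print(p,u,v,a,b)
A=cv2.resize(d['frame'][v-40:v+50,u-45:u+45],(390,390),interpolation=3);B=cv2.resize(e['frame'][b-45:b+45,a-45:a+45],(390,390),interpolation=3)
w=shot('wrist','w2.png')['frame']
cv2.imwrite('pics/v5.png',cv2.convertScaleAbs(np.hstack([A,B]),alpha=1.8))
```

```text
[ 0.61886669 -0.51782241 -2.63670934] [ 0.01071879 -0.15416078  0.02745426] 0.02363723304788001
[ 0.40150327 -0.29719399  0.12189377] 169 155 358 239
```

View pics/v5.png

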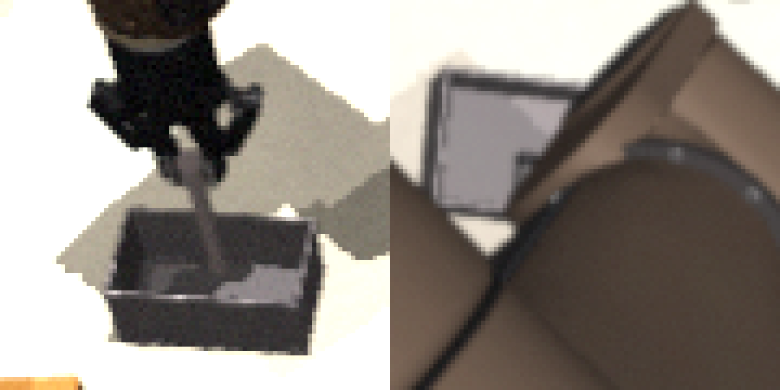

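Run:
```python
from h import *
d=cam('s2');w=cam('w2')
for z in (.0,.004,.03,.14): print(z,proj(d,[.4015,-.2972,z]),proj(w,[.4015,-.2972,z]))
for x in (.40,.41,.42,.43,.44):print(x,proj(d,[x,-.298,.006]),proj(w,[x,-.298,.006]))
f=cv2.imread('pics/s2.png')[140:200,140:205];g=cv2.imread('pics/w2.png')
f=cv2.resize(f,(390,360),interpolation=3); g=cv2.resize(g,(400,300))
C=np.zeros((360,790,3),np.uint8);C[:,:390]=f;C[:300,390:]=g
cv2.imwrite('pics/v6.png',cv2.convertScaleAbs(C,alpha=1.8))
```

```text
0.0 [174.58118539 176.9154518 ] [260.48046883 176.72419437]
0.004 [174.41045882 176.26563875] [260.51856633 178.03112464]
0.03 [173.28168731 171.9693511 ] [260.79490845 187.51100794]
0.14 [168.1095373  152.28330838] [263.03279406 264.28140519]
0.4 [174.13977277 175.62358005] [259.47281628 177.12701274]
0.41 [173.92823589 177.77424363] [260.44712141 188.00950521]
0.42 [173.71502862 179.94188975] [261.3996387  198.64863873]
0.43 [173.50013111 182.12672037] [262.33109093 209.05248618]
0.44 [173.28352316 184.32894065] [263.24216923 219.22876728]
```

View pics/v6.png

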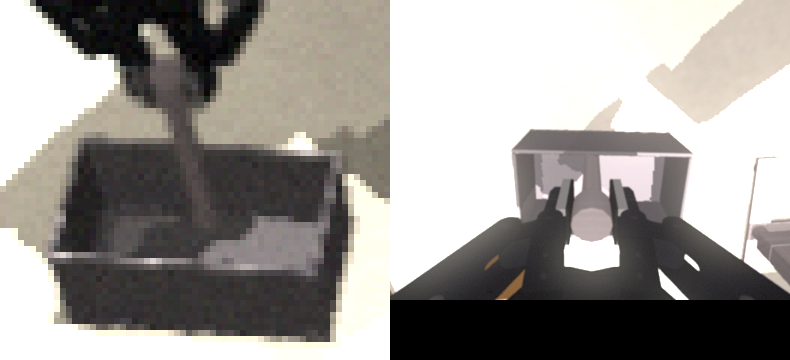

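Tip at about scene pixel (174.7,178), against (174.5,177) expected for a vertical pin, so it is upright to within a couple of degrees. I'll firm up the grip, lift it out and carry it to above the gate.

Call:
play_rows:
  moves: "0 0 0 0;0 0 -0.08 0;0 0 -0.18 0;0 0 -0.3 0;0 0 -0.42 0;0 0 -0.52 0;0 0 -0.59 0;0 0 -0.59 0"
  grip_force: 45

```text
t: 5.88
ee_pos: [0.4026, -0.2979, 0.3032]
ee_rot: [0.043, 0.999, -0.002, 0.002]
force: [0.3, 0.4, -2.5]
gripper_width: 0.0228
```

Call:
play_rows:
  moves: "-0.02 0.06 0 0;-0.045 0.16 0 0;-0.07 0.27 0 0;-0.1 0.38 0 0;-0.13 0.48 0 0;-0.155 0.57 0 0;-0.175 0.63 0 0;-0.175 0.65 0 0"

```text
t: 6.55
ee_pos: [0.4714, -0.1052, 0.2979]
ee_rot: [0.042, 0.999, 0.0, -0.001]
force: [-1.0, 0.2, -1.9]
gripper_width: 0.0226
```

Call:
play_rows:
  moves: "-0.02 0.06 0 0;-0.045 0.16 0 0;-0.07 0.27 0 0;-0.1 0.38 0 0;-0.13 0.48 0 0;-0.155 0.57 0 0;-0.175 0.62 0 0;-0.175 0.64 0 0"

```text
t: 7.22
ee_pos: [0.5404, 0.0806, 0.2978]
ee_rot: [0.043, 0.999, 0.0, -0.001]
force: [-1.4, -1.1, -2.9]
gripper_width: 0.0221
```

Call:
play_rows:
  moves: "0 0 0 0;0 0 0 0;0 0 0 0"

```text
t: 7.47
ee_pos: [0.5395, 0.078, 0.2988]
ee_rot: [0.044, 0.999, -0.0, -0.0]
force: [0.5, 0.5, -1.6]
gripper_width: 0.0225
```

Run:
```python
from h import *
s=ctrl.observe();p=s['ee_pos'];print(p,s['force'],s['gripper_width'])
d=shot('scene','s3.png');w=shot('wrist','w3.png')
for dz in (.03,.0187+.01,-.106,-.117): print(dz,proj(d,p+[0,0,dz]),proj(w,p+[0,0,dz]))
for X in [(.5398,.0794,.15)]: print(X,proj(d,X),proj(w,X))
u,v=proj(d,p+[0,0,-.07]).astype(int);print(u-32,v-35)
A=cv2.resize(d['frame'][v-35:v+45,u-32:u+33],(390,480),interpolation=3);B=cv2.resize(w['frame'],(400,300),interpolation=cv2.INTER_AREA)
C=np.zeros((600,790,3),np.uint8);C[:480,:390]=A;C[:300,390:]=B
u,v=260,200;C[300:,390:]=cv2.resize(w['frame'][110:270,160:367],(400,300),interpolation=3)
cv2.imwrite('pics/v7.png',cv2.convertScaleAbs(C,alpha=1.7))
```

```text
[0.53951819 0.07803716 0.29880793] [ 0.53943233  0.45507135 -1.61356949] 0.022503778654790668
0.03 [284.3275432  142.70543634] [263.54588049 279.9947877 ]
0.028700000000000003 [284.29520293 143.01167837] [263.49321537 278.15145456]
-0.106 [281.24744714 171.87200999] [260.75305641 182.24309289]
-0.117 [281.02250873 174.00203536] [260.64401772 178.42662744]
(0.5398, 0.0794, 0.15) [280.81625351 180.04969231] [261.79508492 169.04553361]
250 129
```

View pics/v7.png

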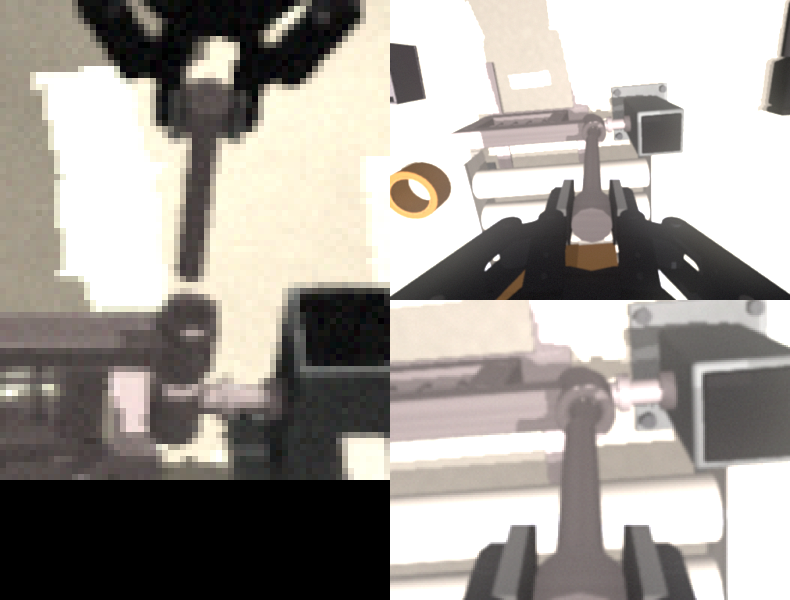

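Run:
```python
from h import *
w=cv2.imread('pics/w3.png');s=cv2.imread('pics/s3.png')
A=cv2.resize(cv2.convertScaleAbs(w[130:205,215:310],alpha=2.2,beta=0),None,fx=8,fy=8,interpolation=3)
A=cv2.convertScaleAbs(w[130:204,225:300],alpha=1.3);A=cv2.resize(A,None,fx=6,fy=6,interpolation=3)
B=cv2.convertScaleAbs(s[140:209,262:310],alpha=1.6);B=cv2.resize(B,None,fx=7,fy=7,interpolation=3)
C=np.zeros((500,790,3),np.uint8);C[:444,:450]=A;C[:483,452:452+336]=B
cv2.imwrite('pics/v8.png',C)
```

```text
(no output)
```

View pics/v8.png

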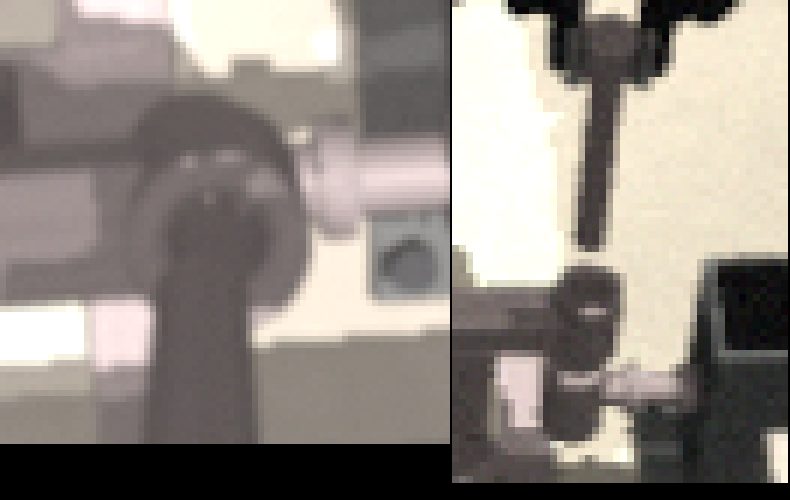

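Wrist: mouth ring centre ≈(261.5,169), exactly as predicted, and the pin tip appears about 2 mm short in y and a few mm toward -x. Scene: the eye tube centre u≈279.3 and gate tube u≈281.1 put the hidden eye near (0.547, 0.077). I'll correct the tip and lower it into the gate's knuckle.

Run:
```python
from h import *
to([.5428,.0797,.2988],85);to([.5428,.0797,.262],85)
```

```text
to [0.5428 0.0797 0.2988] -> [-0.01   0.006  0.001] yaw -0.001
to [0.5428 0.0797 0.262 ] -> [-0.01   0.006  0.124] yaw -0.001
```

Call:
play_rows:
  moves: "-0.01 0.006 0 0;-0.01 0.006 0.03 0;-0.01 0.006 0.05 0;-0.01 0.006 0.07 0;-0.01 0.006 0.085 0;-0.01 0.006 0.1 0;-0.01 0.006 0.11 0"

```text
t: 8.15
ee_pos: [0.543, 0.0807, 0.2653]
ee_rot: [0.044, 0.999, 0.0, -0.0]
force: [-0.4, -0.2, -2.6]
gripper_width: 0.0228
```

Call:
play_rows:
  moves: "0 0 0.01 0;0 0 0.02 0;0 0 0.03 0"

```text
t: 8.4
ee_pos: [0.5431, 0.0807, 0.2569]
ee_rot: [0.044, 0.999, 0.0, 0.0]
force: [-0.4, 0.5, -2.2]
gripper_width: 0.0224
```

Run:
```python
from h import *
s=ctrl.observe();print(s['ee_pos'],s['force'],s['wrist_torque'],s['gripper_width'])
```

```text
[0.54311175 0.0807183  0.25691893] [-0.35522598  0.52234973 -2.21291418] [0.01907967 0.03647428 0.00255202] 0.0224365528359039
```

Call:
play_rows:
  moves: "0 0 0.012 0;0 0 0.024 0;0 0 0.036 0;0 0 0.048 0;0 0 0.048 0"

```text
t: 8.82
ee_pos: [0.5428, 0.0807, 0.2419]
ee_rot: [0.044, 0.999, 0.0, -0.001]
force: [-2.0, 0.6, -2.9]
gripper_width: 0.023
```

Call:
play_rows:
  moves: "0 0 0.01 0;0 0 0.02 0;0 0 0.03 0;0 0 0.03 0"

```text
t: 9.15
ee_pos: [0.5428, 0.0807, 0.233]
ee_rot: [0.044, 0.999, 0.0, -0.0]
force: [-1.0, 0.1, -2.8]
gripper_width: 0.0224
```

Call:
play_rows:
  moves: "0 0 0.005 0;0 0 0.01 0;0 0 0.015 0;0 0 0.015 0"

```text
t: 9.48
ee_pos: [0.5429, 0.0807, 0.2289]
ee_rot: [0.044, 0.999, 0.0, -0.0]
force: [-1.0, -0.2, -3.4]
gripper_width: 0.0228
```

Call:
play_rows:
  moves: "0 0 0.006 0;0 0 0.012 0;0 0 0.012 0"

```text
t: 9.73
ee_pos: [0.5429, 0.0807, 0.2252]
ee_rot: [0.044, 0.999, 0.0, -0.0]
force: [-1.8, 0.1, -3.3]
gripper_width: 0.0225
```

Call:
play_rows:
  moves: "0 0 0.006 0;0 0 0.012 0;0 0 0.012 0"

```text
t: 9.98
ee_pos: [0.5429, 0.0807, 0.2216]
ee_rot: [0.044, 0.999, 0.0, -0.0]
force: [-1.5, -0.0, -3.6]
gripper_width: 0.0229
```

Call:
play_rows:
  moves: "0 0 0.006 0;0 0 0.012 0;0 0 0.012 0"

```text
t: 10.23
ee_pos: [0.5443, 0.0807, 0.2201]
ee_rot: [0.044, 0.999, 0.0, 0.002]
force: [-1.9, 0.0, 12.7]
gripper_width: 0.0226
```

Contact at TCP z = 0.2201 with 13 N: the tip is on the hidden eye's top, exactly where a pin standing in the knuckle should be (0.220). I'll relieve the load and let go.

Call:
play_rows:
  moves: "0 0 -0.004 0;0 0 -0.006 0;0 0 -0.006 0"

```text
t: 10.48
ee_pos: [0.5432, 0.0807, 0.2204]
ee_rot: [0.044, 0.999, 0.0, 0.0]
force: [-1.8, -0.2, 2.2]
gripper_width: 0.0228
```

Call:
play_rows:
  moves: "0 0 0 0;0 0 0 0;0 0 0 0;0 0 0 0;0 0 0 0;0 0 0 0;0 0 0 0;0 0 0 0"
  hand: -1

```text
t: 11.15
ee_pos: [0.5431, 0.0807, 0.2202]
ee_rot: [0.044, 0.999, 0.0, 0.0]
force: [0.2, -0.7, 0.7]
gripper_width: 0.0857
```

Call:
play_rows:
  moves: "0 0 -0.02 0;0 0 -0.04 0;0 0 -0.04 0;0 0 -0.04 0;0 0 -0.04 0;0 0 -0.04 0"

```text
t: 11.65
ee_pos: [0.543, 0.0807, 0.2321]
ee_rot: [0.044, 0.999, 0.0, -0.0]
force: [0.3, 0.6, 0.2]
gripper_width: 0.0854
```

Run:
```python
from h import *
s=ctrl.observe();p=s['ee_pos'];print(p,s['force'],s['gripper_width'])
d=shot('scene','s4.png');w=shot('wrist','w4.png')
b=np.array([.5400,.08,0])
for z in (.15,.228,.25): print(z,proj(d,b+[0,0,z]),proj(w,b+[0,0,z]))
A=cv2.resize(cv2.convertScaleAbs(d['frame'][140:210,258:310],alpha=1.6),(364,490),interpolation=3)
B=cv2.resize(cv2.convertScaleAbs(w['frame'][130:330,180:340],alpha=1.3),(400,500),interpolation=3)
C=np.zeros((500,780,3),np.uint8);C[:490,:364]=A;C[:500,370:770]=B
cv2.imwrite('pics/v9.png',C)
```

```text
[0.54302077 0.08070065 0.232105  ] [0.27748439 0.61499758 0.15239044] 0.08541292775814455
0.15 [281.00571536 180.09446457] [259.75170218 188.29834072]
0.228 [282.63837082 164.9495831 ] [260.61654952 236.28400822]
0.25 [283.13071723 160.38246647] [261.02517015 258.95614075]
```

View pics/v9.png

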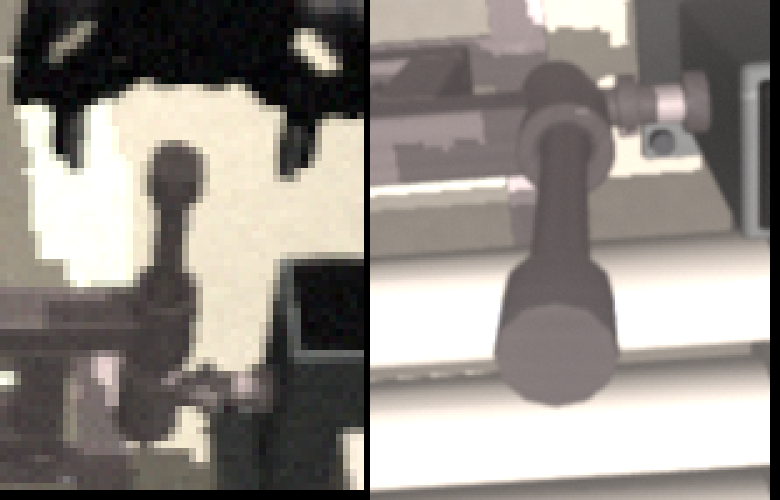

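The pin stands free in the gate's knuckle (fingers clear on both sides), leaning slightly toward +x and -y. Head top in the wrist view is at ≈(255,271) against (261,259) for upright, so its centre is ≈(0.547,0.078). Taking it afresh.

Call:
play_rows:
  moves: "-0.007 -0.004 0.001 0;-0.014 -0.009 0.002 0;-0.014 -0.009 0.002 0"

```text
t: 12.0
ee_pos: [0.5474, 0.0773, 0.2314]
ee_rot: [0.044, 0.999, 0.0, -0.0]
force: [-0.2, -0.1, 0.3]
gripper_width: 0.0856
```

Call:
play_rows:
  moves: "0 0 0 0;0 0 0 0;0 0 0 0;0 0 0 0;0 0 0 0;0 0 0 0;0 0 0 0;0 0 0 0"
  hand: 1
  grip_force: 50

```text
t: 12.67
ee_pos: [0.5471, 0.0777, 0.2318]
ee_rot: [0.044, 0.999, 0.0, 0.0]
force: [-0.2, 1.2, 2.7]
gripper_width: 0.0221
```

Call:
play_rows:
  moves: "0 0 0.004 0;0 0 0.004 0;0 0 0.004 0"

```text
t: 12.92
ee_pos: [0.5478, 0.0777, 0.2316]
ee_rot: [0.044, 0.999, 0.0, 0.001]
force: [0.2, 1.0, 10.8]
gripper_width: 0.0221
```

Call:
play_rows:
  moves: "-0.0033 0 0 0;-0.0067 0 0 0;-0.01 0 0 0;-0.01 0 0 0"

```text
t: 13.25
ee_pos: [0.5505, 0.0775, 0.2314]
ee_rot: [0.044, 0.999, 0.0, 0.001]
force: [-2.1, 1.1, 12.0]
gripper_width: 0.0222
```

Call:
play_rows:
  moves: "-0.0033 0 0 0;-0.0067 0 0 0;-0.0067 0 0 0"

```text
t: 13.5
ee_pos: [0.5519, 0.0774, 0.2314]
ee_rot: [0.044, 0.999, 0.0, 0.0]
force: [-4.0, 1.7, 11.8]
gripper_width: 0.0221
```

Call:
play_rows:
  moves: "-0.0033 0 0 0;-0.0067 0 0 0;-0.0067 0 0 0"

```text
t: 13.75
ee_pos: [0.5533, 0.0774, 0.2313]
ee_rot: [0.043, 0.999, 0.0, -0.001]
force: [-7.0, 2.3, 12.8]
gripper_width: 0.0219
```

Call:
play_rows:
  moves: "-0.0033 0 0 0;-0.0067 0 0 0;-0.0067 0 0 0"

```text
t: 14.0
ee_pos: [0.5553, 0.0772, 0.2312]
ee_rot: [0.044, 0.999, 0.0, -0.001]
force: [-3.4, 0.6, 9.3]
gripper_width: 0.0219
```

Call:
play_rows:
  moves: "-0.0033 0 0 0;-0.0067 0 0 0;-0.0067 0 0 0"

```text
t: 14.25
ee_pos: [0.5572, 0.0771, 0.2311]
ee_rot: [0.044, 0.999, 0.0, -0.001]
force: [-8.3, 2.2, 11.7]
gripper_width: 0.0221
```

Call:
play_rows:
  moves: "-0.0033 0 0 0;-0.0067 0 0 0;-0.0067 0 0 0"

```text
t: 14.5
ee_pos: [0.5589, 0.077, 0.2313]
ee_rot: [0.044, 0.999, 0.0, -0.001]
force: [-10.6, 2.9, 13.2]
gripper_width: 0.0219
```

Run:
```python
from h import *
s=ctrl.observe();p=s['ee_pos'];print(p,s['force'],s['wrist_torque'])
d=shot('scene','s5.png');t=shot('top','t5.png');w=shot('wrist','w5.png')
for z in (.053,.078,.1275,.15): print(z,proj(d,[.5468,.0785,z]),proj(w,[.5468,.0785,z]))
A=cv2.resize(cv2.convertScaleAbs(d['frame'][150:210,255:305],alpha=1.9),(400,480),interpolation=3)
B=cv2.resize(cv2.convertScaleAbs(w['frame'][110:260,180:310],alpha=1.3),(390,450),interpolation=3)
C=np.zeros((480,790,3),np.uint8);C[:,:400]=A;C[:450,400:]=B
cv2.imwrite('pics/v10.png',C)
```

```text
[0.55886761 0.07702892 0.23126429] [-10.59638383   2.91978681  13.2355745 ] [ 0.67355347  1.92002376 -0.00975385]
0.053 [278.90363079 198.57187281] [260.4253805  150.91309779]
0.078 [279.3472181  194.44121515] [260.64436231 156.17490509]
0.1275 [280.2673753  185.87276803] [261.19903225 169.50279931]
0.15 [280.7051723  181.79602932] [261.52546982 177.34660896]
```

View pics/v10.png

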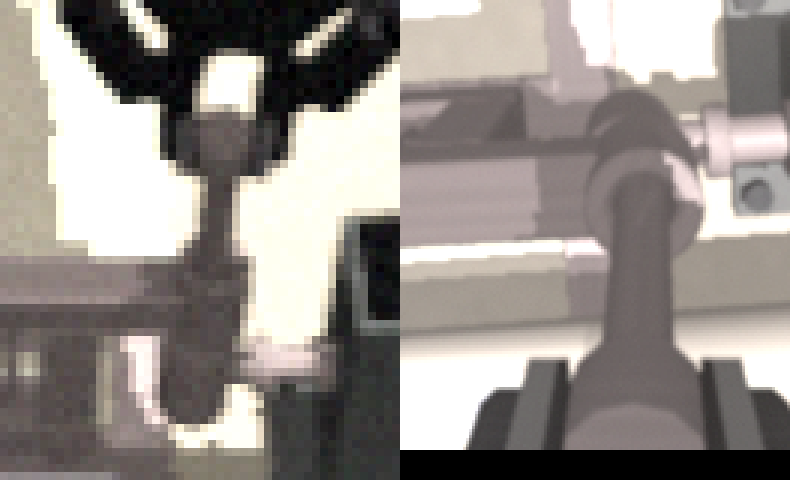

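The gate's mouth is now at x≈0.547 (ring centre ≈(261,178) in the wrist view), and the eye's outline shows 2–3 mm further to -y and perhaps slightly +x. I'll ease the press and search toward -y.

Call:
play_rows:
  moves: "0 0 -0.002 0;0 -0.003 -0.002 0;0 -0.006 -0.002 0;0 -0.006 -0.002 0"

```text
t: 14.98
ee_pos: [0.5597, 0.0751, 0.2309]
ee_rot: [0.044, 0.999, 0.001, -0.0]
force: [-2.1, 4.2, 2.8]
gripper_width: 0.0223
```

Call:
play_rows:
  moves: "0 -0.003 0 0;0 -0.006 0 0;0 -0.006 0 0"

```text
t: 15.23
ee_pos: [0.5596, 0.0731, 0.2306]
ee_rot: [0.044, 0.999, 0.0, -0.0]
force: [-0.9, 4.7, 0.0]
gripper_width: 0.022
```

Call:
play_rows:
  moves: "0 0 0.005 0;0 0 0.01 0;0 0 0.01 0"

```text
t: 15.48
ee_pos: [0.5598, 0.073, 0.2281]
ee_rot: [0.044, 0.999, 0.0, 0.0]
force: [-2.1, 3.7, 3.7]
gripper_width: 0.0221
```

It dropped 3.5 mm below the face under light load, so the tip has found the bore. I'll straighten the lean gradually (head toward -x) while pressing.

Call:
play_rows:
  moves: "0.003 0.001 0.004 0;0.006 0.002 0.008 0;0.01 0.002 0.012 0;0.01 0.002 0.012 0"

```text
t: 15.82
ee_pos: [0.5566, 0.0736, 0.224]
ee_rot: [0.043, 0.999, -0.0, -0.0]
force: [0.6, 1.1, -1.9]
gripper_width: 0.0223
```

Call:
play_rows:
  moves: "0.003 0 0.004 0;0.006 0 0.008 0;0.006 0 0.008 0"

```text
t: 16.07
ee_pos: [0.5549, 0.0738, 0.2216]
ee_rot: [0.044, 0.999, -0.0, -0.0]
force: [1.0, 0.5, -3.2]
gripper_width: 0.022
```

Call:
play_rows:
  moves: "0.002 0 0.01 0;0.005 0 0.02 0;0.007 0 0.03 0;0.007 0 0.03 0"

```text
t: 16.4
ee_pos: [0.5527, 0.0741, 0.2122]
ee_rot: [0.044, 0.999, 0.0, -0.0]
force: [1.2, 1.9, -3.7]
gripper_width: 0.0221
```

Call:
play_rows:
  moves: "0 0 0.01 0;0 0 0.02 0;0 0 0.03 0;0 0 0.03 0"

```text
t: 16.73
ee_pos: [0.5527, 0.0742, 0.2033]
ee_rot: [0.044, 0.999, 0.0, -0.0]
force: [2.1, 1.2, -3.4]
gripper_width: 0.0221
```

Call:
play_rows:
  moves: "-0.001 0 0.012 0;-0.002 0.001 0.024 0;-0.003 0.001 0.036 0;-0.003 0.001 0.048 0;-0.003 0.001 0.048 0"

```text
t: 17.15
ee_pos: [0.5535, 0.0744, 0.1887]
ee_rot: [0.044, 0.999, 0.0, -0.001]
force: [-0.5, 1.7, -2.5]
gripper_width: 0.0221
```

Call:
play_rows:
  moves: "0 0 0.012 0;0 0 0.024 0;0 0 0.036 0;0 0 0.048 0;0 0 0.048 0"

```text
t: 17.57
ee_pos: [0.5535, 0.0745, 0.1744]
ee_rot: [0.044, 0.999, 0.0, -0.001]
force: [0.6, 3.1, -3.2]
gripper_width: 0.0223
```

Call:
play_rows:
  moves: "0 0.002 0.012 0;0 0.003 0.024 0;0 0.003 0.036 0;0 0.003 0.048 0;0 0.003 0.048 0"

```text
t: 17.98
ee_pos: [0.5535, 0.0752, 0.1599]
ee_rot: [0.044, 0.999, -0.0, -0.001]
force: [-0.1, 1.1, -3.1]
gripper_width: 0.0222
```

Call:
play_rows:
  moves: "0 0.001 0.004 0;0 0.002 0.008 0;0 0.002 0.012 0;0 0.002 0.012 0"

```text
t: 18.32
ee_pos: [0.5538, 0.0757, 0.157]
ee_rot: [0.043, 0.999, -0.0, -0.0]
force: [-1.3, -2.1, -3.7]
gripper_width: 0.0221
```

Call:
play_rows:
  moves: "0 0 0.002 0;0 0 0.004 0;0 0 0.007 0;0 0 0.007 0"

```text
t: 18.65
ee_pos: [0.5538, 0.0758, 0.155]
ee_rot: [0.044, 0.999, -0.0, -0.0]
force: [-2.7, -1.2, -2.0]
gripper_width: 0.0222
```

Call:
play_rows:
  moves: "0 0 0.003 0;0 0 0.005 0;0 0 0.005 0"

```text
t: 18.9
ee_pos: [0.554, 0.0758, 0.1544]
ee_rot: [0.043, 0.999, 0.0, 0.0]
force: [-6.2, -2.3, 9.0]
gripper_width: 0.0218
```

Call:
play_rows:
  moves: "0 0 0.003 0;0 0 0.005 0;0 0 0.005 0"

```text
t: 19.15
ee_pos: [0.5541, 0.0758, 0.1542]
ee_rot: [0.043, 0.999, 0.0, 0.001]
force: [-9.3, -2.2, 22.0]
gripper_width: 0.022
```

Firm contact at TCP z = 0.154 (home was expected at about 0.153). I'll relieve, release, rise and look.

Call:
play_rows:
  moves: "0 0 -0.005 0;0 0 -0.007 0;0 0 -0.007 0"

```text
t: 19.4
ee_pos: [0.5539, 0.0758, 0.1545]
ee_rot: [0.044, 0.999, 0.0, 0.0]
force: [-4.9, -1.9, 6.9]
gripper_width: 0.0214
```

Call:
play_rows:
  moves: "0 0 0 0;0 0 0 0;0 0 0 0;0 0 0 0;0 0 0 0;0 0 0 0;0 0 0 0;0 0 0 0"
  hand: -1

```text
t: 20.07
ee_pos: [0.554, 0.0758, 0.1542]
ee_rot: [0.044, 0.999, 0.0, 0.0]
force: [-0.5, 0.5, -0.9]
gripper_width: 0.0851
```

Call:
play_rows:
  moves: "0 0 -0.03 0;0 0 -0.08 0;0 0 -0.14 0;0 0 -0.18 0;0 0 -0.2 0;0 0 -0.2 0"

```text
t: 20.57
ee_pos: [0.5544, 0.0759, 0.2158]
ee_rot: [0.044, 0.999, 0.0, 0.001]
force: [0.4, -0.8, 0.2]
gripper_width: 0.0854
```

Run:
```python
from h import *
s=ctrl.observe();p=s['ee_pos'];print(p,s['force'],s['gripper_width'])
d=shot('scene','s6.png');w=shot('wrist','w6.png')
for z in (.15,.172): print(z,proj(d,[.549,.0765,z]),proj(w,[.549,.0765,z]))
A=cv2.resize(cv2.convertScaleAbs(d['frame'][150:210,255:305],alpha=1.9),(400,480),interpolation=3)
B=cv2.resize(cv2.convertScaleAbs(w['frame'][110:260,190:320],alpha=1.3),(390,450),interpolation=3)
C=np.zeros((480,790,3),np.uint8);C[:,:400]=A;C[:450,400:]=B
cv2.imwrite('pics/v11.png',C)
```

```text
[0.55439653 0.07588463 0.21581633] [ 0.42157281 -0.84201409  0.17757906] 0.08543147165810493
0.15 [280.13929629 182.36096013] [261.53776748 193.19441754]
0.172 [280.57216639 178.26188647] [261.93124281 204.82249837]
```

View pics/v11.png

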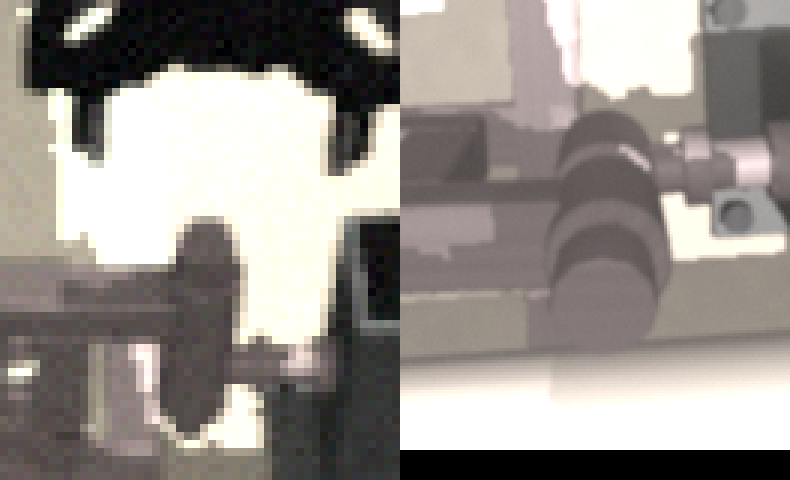

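The head sits on the gate's knuckle with no shank visible between them. To confirm it is seated, I'll shut the fingers and press gently on the head top: contact should come at z ≈ 0.172.

Call:
play_rows:
  moves: "0.008 0 0 0;0.008 0 0 0;0.008 0 0 0;0.008 0 0 0;0.008 0 0 0;0.008 0 0 0;0.008 0 0 0;0.008 0 0 0"
  hand: 1

```text
t: 21.33
ee_pos: [0.5516, 0.0761, 0.2142]
ee_rot: [0.044, 0.999, 0.0, -0.0]
force: [-0.2, -0.1, -0.1]
gripper_width: -0.0001
```

Call:
play_rows:
  moves: "0 0 0.03 0;0 0 0.06 0;0 0 0.09 0;0 0 0.11 0;0 0 0.122 0;0 0 0.13 0;0 0 0.13 0"

```text
t: 21.92
ee_pos: [0.5514, 0.076, 0.1746]
ee_rot: [0.044, 0.999, 0.0, -0.0]
force: [0.4, -0.9, 0.1]
gripper_width: 0.0001
```

Call:
play_rows:
  moves: "0 0 0.004 0;0 0 0.008 0;0 0 0.008 0"

```text
t: 22.17
ee_pos: [0.5517, 0.076, 0.173]
ee_rot: [0.044, 0.999, 0.0, 0.0]
force: [0.3, -0.9, 0.3]
gripper_width: 0.0001
```

Call:
play_rows:
  moves: "0 0 0.003 0;0 0 0.006 0;0 0 0.006 0"

```text
t: 22.42
ee_pos: [0.5518, 0.0762, 0.1725]
ee_rot: [0.044, 0.999, 0.0, 0.001]
force: [-3.9, 0.4, 14.0]
gripper_width: 0.0006
```

Call:
play_rows:
  moves: "0 0 0.003 0;0 0 0.005 0;0 0 0.005 0"

```text
t: 22.67
ee_pos: [0.5519, 0.0763, 0.1722]
ee_rot: [0.043, 0.999, 0.0, 0.001]
force: [-8.9, 1.1, 27.2]
gripper_width: 0.0
```

Contact came at z = 0.1725 and held at 0.172 under 27 N, so the head is fully home. Retreating.

Call:
play_rows:
  moves: "0 0 -0.01 0;0 0 -0.05 0;0 0 -0.12 0;0 0 -0.2 0;0 0 -0.28 0;0 0 -0.34 0;0 0 -0.36 0;0 0 -0.36 0"

```text
t: 23.33
ee_pos: [0.5519, 0.0761, 0.2788]
ee_rot: [0.044, 0.999, 0.0, 0.001]
force: [0.3, 0.1, -0.7]
gripper_width: -0.0
```

Call:
play_rows:
  moves: "0 0 0 0;0 0 0 0;0 0 0 0;0 0 0 0;0 0 0 0;0 0 0 0"

```text
t: 23.83
ee_pos: [0.5515, 0.076, 0.2771]
ee_rot: [0.044, 0.999, 0.0, -0.0]
force: [0.1, 0.4, -1.2]
gripper_width: -0.0002
```

Run:
```python
from h import *
s=ctrl.observe();print(s['t'],s['ee_pos'],s['force'])
d=shot('scene','s7.png')['frame'];a=cv2.imread('pics/s1.png') if 0 else cv2.imread('pics/scene1.png');b=cv2.imread('pics/s6.png')
reg={'scanner':(355,160,395,212),'tape':(155,215,195,255),'carton':(105,198,150,248),'gate_vs_s6':(220,178,310,212)}
for n,(x0,y0,x1,y1) in reg.items():
    r=b if 's6' in n else a; D=cv2.absdiff(d[y0:y1,x0:x1],r[y0:y1,x0:x1]).max(2); print(n,(D>30).sum(),D.size)
def ang(f):
    pass
cv2.imwrite('pics/v12.png',cv2.resize(cv2.convertScaleAbs(d[130:225,200:320],alpha=1.8),(720,570),interpolation=3))
```

```text
23.8333 [0.55152936 0.07604442 0.27708219] [ 0.08950914  0.43238817 -1.16061291]
scanner 0 2080
tape 0 1600
carton 0 2250
gate_vs_s6 132 3060
```

View pics/v12.png

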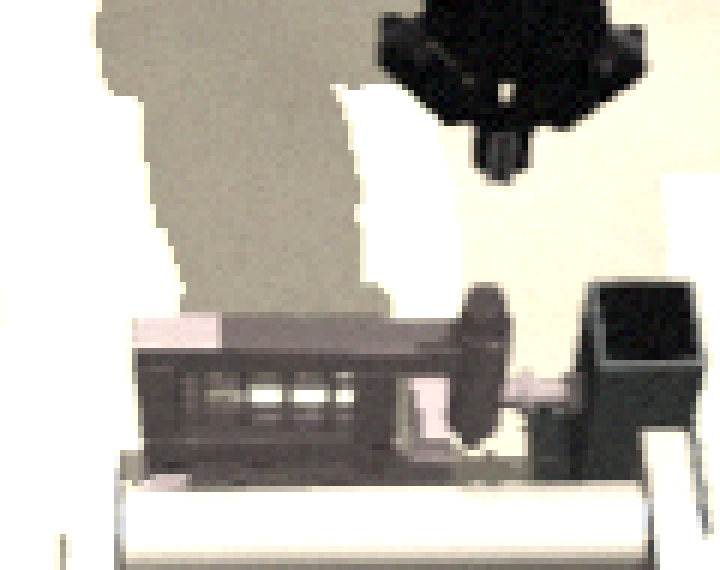

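The final view shows the gate level. The pin head sits on the knuckle at (485,300) with no shank showing below it, and the gripper is clear above. Handing in.

```bash
python3 -c "
from plant import finish_job; print(finish_job())"
```

```text
the job is handed in; nothing more can be done
None
```

The gate is hung: the pin is fully home through both knuckles with its head on the gate's knuckle. The job is handed in at about 24 s of the 67 s allowed.

**What I did:**
- **Standing it:** I swung the pin upright against the bin wall and stood it tip down in the gate's knuckle. There it rested on the hidden eye at the expected height, and I let go of it.
- **Driving it home:** I took it afresh and slid the gate about 7 mm to +x and a few mm to -y until the tip dropped into the eye's bore. Then I pushed it down until it met firm contact.

**Last checks:**
- Pressing the head top with shut fingers made contact at z = 0.1725 m and held at 0.172 m under 27 N. A seated pin should give 0.172 m.
- The last picture shows no shank under the head, the gate level and the gripper clear.
- The scanner, tape and carton showed no changed pixels against the first picture.

**What disagreed or went wrong:**
- One wrist picture after seating put the head about 5 mm off where a straight, seated pin should appear. I put that down to my reading of a mostly hidden ring, since the scene view and the press test both showed it seated.
- 132 of 3060 pixels around the gate changed between the last two pictures. I took these as shadow and gripper changes and did not examine them further.
- One move call was malformed and refused, with no effect.
- I viewed 12 pictures, two past the budget of 10.

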